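# Pack the curing drum and pin its bar

### The job

Swing the bar clear of the round curing drum and load every aluminium canister on the bench into the drum, lowering each so that it stands upright on the drum's floor, one canister in the middle and the others around it. When all are in, swing the bar fully shut across them and push the headed pin down through fork and bar until its head seats on the fork. Do not drop the canisters in, and leave the other things on the bench alone.

Things in the scene. Friction and masses are not known exactly. Their poses are not given: they have to be found in the camera images.
- can1: canister: upright plain aluminium cylinder 48 mm in diameter and 52 mm tall, bottom-heavy, with a black grip knob 16 mm in diameter and 38 mm tall on the middle of its lid (90 mm in all, 110 to 225 g); origin at the centre of its underside, z up along its axis. All seven are alike; in each start five to seven of them are there, standing on the bench left and right of the drum
- can2: canister, exactly like can1 (may be absent)
- can3: canister, exactly like can1 (may be absent)
- can4: canister, exactly like can1 (may be absent)
- can5: canister, exactly like can1 (may be absent)
- can6: canister, exactly like can1 (may be absent)
- can7: canister, exactly like can1 (may be absent)
- drum: open round aluminium drum, fixed to the bench: inside 158 mm in diameter, wall 4 mm, rim 66 mm and inner floor 6 mm above the bench; just wide enough for seven canisters, one in the middle and six around it (7 mm of play along a radius). Origin on its axis at bench height, z up. Fork post on its -x side, outer face 149 mm from the axis; hinge post of the bar on its +x side
- drum_floor (a point): centre of the drum's inner floor, axes as the drum
- bar (a joint): angle of the flat steel locking bar, rad: 0 = shut, against its stop, across the drum with its end in the fork; grows as it opens, counter-clockwise seen from above, to 1.9. Vertical hinge axis 115 mm from the drum axis on the drum's +x side. Starts ajar over the drum. Turns easily (0.08 N m), stays where left. 24 mm wide, 248 mm from hinge to end, 108 to 120 mm above the bench, 12 mm above the knobs of canisters in the drum
- bar_handle (a point): foot of the bar's black upright round handle, on the bar's top face 120 mm above the bench, 110 mm from the hinge axis; the handle is 16 mm in diameter and rises 36 mm from here
- bar_hole (a point): centre of the 15 mm hole at the bar's end (its lug), at the bar's top face, 230 mm from the hinge axis
- fork_hole (a point): centre of the fork's 15 mm hole at the top face of its upper plate, 131 mm above the bench, 115 mm from the drum axis on the drum's -x side; axes as the drum. Two level plates 40 mm square with holes in line: upper 123 to 131 mm, lower 97 to 105 mm above the bench; the bar's end comes between them from the side
- pin: headed steel pin, upright: shank 12 mm in diameter and 46 mm long, its lowest 9 mm tapered to 5 mm, then a round head 26 mm in diameter and 5 mm thick, then a grip stem 16 mm in diameter and 32 mm tall (83 mm in all, 70 g). Origin at the tip of the shank, z up towards the grip. At the start it hangs by its head in the pin stand
- pin_head (a point): centre of the underside of the pin's head, on its axis, 46 mm above the tip
- stand_hole (a point): centre of the mouth of the pin stand's hole, 56 mm above the bench
- pin_stand: fixed wooden block 60 x 60 mm, 56 mm tall, with a 16 mm hole 52 mm deep in its top; origin at the centre of its underside
- model1: white plaster jaw model 60 x 66 x 35 mm; not part of the job, to be left alone; origin at its underside
- model2: white plaster jaw model 60 x 66 x 35 mm; not part of the job, to be left alone; origin at its underside
- model3: white plaster jaw model 60 x 66 x 35 mm; not part of the job, to be left alone; origin at its underside
- spray: white spray can, 48 mm in diameter, 150 mm tall; not part of the job, to be left alone; origin at its underside
- pliers: orange-handled pliers lying flat, about 120 mm long; not part of the job, to be left alone; origin at its underside
- jar: amber jar 60 mm in diameter, 60 mm tall; not part of the job, to be left alone; origin at its underside

How it is judged:
On the way, in this order (a step that is already met when the one before it is completed fails the run):
1. all canisters present stand in the drum, one in the middle, with the bar not yet shut (horizontal distance between each of can1, can2, can3, can4, can5, can6, can7 and drum_floor below 0.06 m and z of each of can1, can2, can3, can4, can5, can6, can7 in the frame of drum_floor below 0.004 m and angle between each of can1, can2, can3, can4, can5, can6, can7's own z axis and vertical below 0.1 rad and horizontal distance between any of can1, can2, can3, can4, can5, can6, can7 and drum_floor below 0.015 m and value of joint bar above 0.15 rad), for 0.2 s.
2. the bar is swung shut into the fork over the packed canisters (value of joint bar below 0.03 rad), for 0.2 s.
3. the pin is through fork and bar, its head seated on the fork (value of joint bar below 0.03 rad and horizontal distance between pin_head and fork_hole below 0.005 m and z of pin_head in the frame of fork_hole between -0.004 and 0.004 m and angle between pin's own z axis and vertical below 0.1 rad), for 0.2 s.
At the end, for the whole second after the job is handed in: every canister stands upright (0.1 rad) on the drum floor (within 4 mm), axis within 60 mm of the drum axis, one within 15 mm; bar within 0.03 rad of shut; pin in the fork, head within 4 mm of seated and 5 mm of the hole axis; all at rest (all of step 3 and horizontal distance between each of can1, can2, can3, can4, can5, can6, can7 and drum_floor below 0.06 m and z of each of can1, can2, can3, can4, can5, can6, can7 in the frame of drum_floor below 0.004 m and angle between each of can1, can2, can3, can4, can5, can6, can7's own z axis and vertical below 0.1 rad and horizontal distance between any of can1, can2, can3, can4, can5, can6, can7 and drum_floor below 0.015 m and linear speed of each of can1, can2, can3, can4, can5, can6, can7, pin below 0.03 m/s); the robot touches nothing.
It fails at once if one of the bystanders (models, spray can, pliers, jar) is pushed more than 5 cm away or knocked over (distance of any of model1, model2, model3, spray, pliers, jar from where it was at the start of the episode above 0.05 m or angle between any of model1, model2, model3, spray, pliers, jar's own z axis and vertical above 0.6 rad).
It fails at once if a canister is dropped into the drum instead of being lowered (it moves faster than 1 m/s inside) ((horizontal distance between can1 and drum_floor below 0.062 m and z of can1 in the frame of drum_floor below 0.06 m and linear speed of can1 above 1 m/s) or (horizontal distance between can2 and drum_floor below 0.062 m and z of can2 in the frame of drum_floor below 0.06 m and linear speed of can2 above 1 m/s) or (horizontal distance between can3 and drum_floor below 0.062 m and z of can3 in the frame of drum_floor below 0.06 m and linear speed of can3 above 1 m/s) or (horizontal distance between can4 and drum_floor below 0.062 m and z of can4 in the frame of drum_floor below 0.06 m and linear speed of can4 above 1 m/s) or (horizontal distance between can5 and drum_floor below 0.062 m and z of can5 in the frame of drum_floor below 0.06 m and linear speed of can5 above 1 m/s) or (horizontal distance between can6 and drum_floor below 0.062 m and z of can6 in the frame of drum_floor below 0.06 m and linear speed of can6 above 1 m/s) or (horizontal distance between can7 and drum_floor below 0.062 m and z of can7 in the frame of drum_floor below 0.06 m and linear speed of can7 above 1 m/s)).
Of can1, can2, can3, can4, can5, can6, can7 only 5 to 7 are there at a start; the rules pass over those that are not, and their reading is None.
At some moment in a run one of can1, can2, can3, can4, can5, can6, can7 may be knocked a few centimetres aside while the robot is not near it.
It also fails if it takes over 210 s, if anything falls off the work surface, if the arm or the gripper's body presses on something with over 40 N, if the wrist force passes 120 N, or if a joint passes its speed limit or range.

### The arm

A 6-joint arm with a two-finger parallel gripper is mounted at the origin on the work surface. World frame = base frame: x ahead of the robot, y to its left, z up, the work surface at z = 0. Lengths are in m, angles in rad, forces in N, time in s.
With the tool pointing down it reaches from about 0.275 to 0.85 m from the base axis. Payload 19 kg.
Tool frame: the origin (TCP) lies midway between the tips of the shut fingers; the grasp point (between the pads) lies 19 mm behind it; y points along the fingers, x is the direction in which the jaws open and shut, and the axes are right-handed (so a half turn about y gives the same grasp; the last joint's range is limited). The gripper opens to 85 mm and grips with 20 to 120 N. Pads are 22 mm wide; open, the fingers measure 114 mm over their backs; the gripper's body (76 mm by 85 mm) begins 54 mm behind the grasp point. The pads swing forward as they close: fully open they stand 13 mm farther back than shut.
Start: joints at [1.191, 0.15, 1.437, -0, 1.554, -0.134], TCP at [0.14, 0.558, 0.231] pointing down, gripper open.
Joint ranges: [-2.8, 2.8], [-0.68, 2.1], [0.12, 2.68], [-1.39, 4.53], [0.16, 2.79], [-2.81, 2.81]. Speed limits (rad/s): [1.89, 1.89, 2.22, 3.01, 3.01, 3.01].

### API

Orientations are given as [roll, pitch, yaw] about the fixed x, y, z axes, in that order (R = Rz(yaw) Ry(pitch) Rx(roll)).
In Python, from bench import arm, kin, viewer gives the robot as it stands. The module is installed in compiled form; this text tells all that it offers. Calls block until the motion is done:
- arm.goto(position, orientation): joint-space move of the TCP to a pose.
- arm.movel(position, frame=None, speed=0.15, f_stop=None): straight line of the TCP; frame=None keeps the orientation; speed is the mean speed in m/s. With f_stop (N) it stops when the force on the tool has changed by that much, and returns True; else False.
- arm.move_joints(angles): joint-space move.
- arm.move_gripper(opening, f_grip=None): finger opening in m; f_grip is the grip in N (None keeps the last); returns when the fingers have stopped.
- arm.wait(seconds).
- kin.inverse_kinematics(position, orientation): joint angles nearest the present ones, or None.
- viewer.snapshot(name): name is "scene" or "top" or "wrist"; returns a dict with "img" (400x640x3 uint8, blue, green, red), "intrinsics" (3x3 intrinsics, pixels), "R" (3x3) and "t" (3): a world point X has camera coordinates R X + t; the wrist camera has in their place "T_tool_cam" (4x4, takes a point from camera to tool coordinates, whose origin is the TCP and whose axes are the tool frame's). Camera axes: x right, y down, z forward; pixel columns grow to the right and rows downward; lengths in m; the calibration is good to about 2 mm. The wrist camera is an equidistant fisheye: a pixel r from the principal point sees the ray r / f radians off the axis. A picture is of the moment at which its call begins: read the wrist's pose just before it. There is no depth.
A pose or a line that the arm cannot do raises arm.Unreachable and nothing moves.
- arm.finish_job(): hands the job in, once; it reports no verdict.
Readings, each from a call of its own:
- arm.current_t(): time.
- arm.current_joint_positions(): joint angles.
- arm.current_qd(): joint speeds.
- arm.current_tau(): joint torques, N m.
- arm.current_position(): TCP position.
- arm.current_tcp_rot(): TCP orientation.
- arm.current_force(): force on the tool from outside, world axes, zero at the start.
- arm.current_torque(): the same for the moment, N m.
- arm.current_opening(): finger opening in m.
Only numpy, scipy, OpenCV 4.12 (cv2) and the standard library are available. Lean on these libraries where they do the work, as an engineer would, in place of code of your own. Each camera call takes 0.05 s, during which the arm holds its last target. There are 200 camera calls.

## Working session

There is one attempt and no reset: what is moved stays moved. The work goes in short steps, each a Python script; the robot and the scene stay as the last script left them, time stands still between calls to the robot, and variables do not carry over. Pictures are saved under pics/ and viewed, about 12 in all and at most 16, crops included, and the job is handed in when it is done.

```bash
mkdir -p pics; python3 - <<'E'
from bench import arm,kin,viewer
import cv2,numpy as np
for n in("top","scene"):
    s=viewer.snapshot(n); cv2.imwrite(f"pics/{n}0.png",s["img"]); print(n,s["intrinsics"],s["R"],s["t"])
s=viewer.snapshot("wrist");print(s["intrinsics"],s["T_tool_cam"]);cv2.imwrite("pics/w0.png",s["img"])
print(arm.current_position(),arm.current_tcp_rot(),arm.current_t(),arm.current_opening())
E
```

```text
top [[363.34616736   0.         315.95016675]
 [  0.         363.34616736 200.25910246]
 [  0.           0.           1.        ]] [[ 0.0277427  -0.99959557 -0.00624828]
 [-0.97965693 -0.02594544 -0.19899533]
 [ 0.19875273  0.01164184 -0.97998052]] [-0.08087343  0.54610433  1.1484418 ]
scene [[474.20917733   0.         316.37627897]
 [  0.         474.20917733 202.53865597]
 [  0.           0.           1.        ]] [[ 0.71543161  0.69847961 -0.01684774]
 [ 0.48841438 -0.5172202  -0.70280485]
 [-0.49960885  0.49458013 -0.71118316]] [-0.32961148 -0.23054448  1.57577448]
[[309.70691629   0.         323.35335046]
 [  0.         309.70691629 199.29454182]
 [  0.           0.           1.        ]] [[ 9.99999648e-01 -8.24636682e-04 -1.55323070e-04  1.27408200e-03]
 [-9.87592310e-05 -2.99469859e-01  9.54105756e-01 -1.43467564e-01]
 [-8.33305183e-04 -9.54105405e-01 -2.99469835e-01  7.67079570e-02]
 [ 0.00000000e+00  0.00000000e+00  0.00000000e+00  1.00000000e+00]]
[0.13984568 0.55753688 0.23080521] [-1.57064183e+00  9.75350721e-04  1.32497856e+00] 0.15 0.08509006065588029
```

View pics/top0.png

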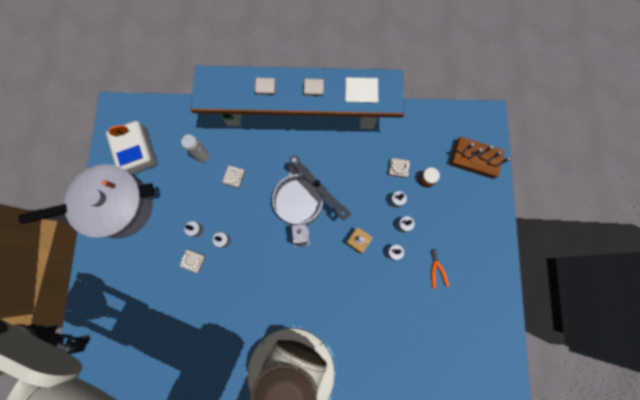

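View pics/scene0.png

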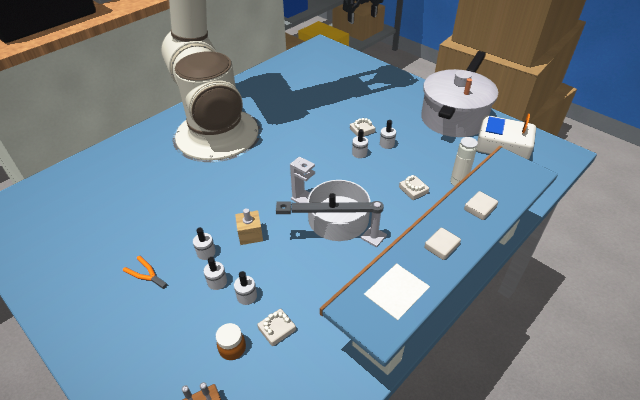

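The top view shows five canisters: knobs near (192,229), (220,240), (399,199), (406,224) and (396,252). The drum is at (297,200) with its fork toward the robot, the bar is ajar to the lower right with its handle at about (318,185), and the pin stand is at (359,240).

```bash
cat > h.py <<'E'
import numpy as np,cv2
from bench import arm,kin,viewer
from scipy.spatial.transform import Rotation as Ro
def snap(n,save=None):
    if n=="wrist":
        p=np.array(arm.current_position());o=arm.current_tcp_rot()
    s=viewer.snapshot(n)
    if n=="wrist":
        T=np.eye(4);T[:3,:3]=Ro.from_euler('xyz',o).as_matrix();T[:3,3]=p
        s["T"]=T@s["T_tool_cam"]
    else:
        T=np.eye(4);T[:3,:3]=s["R"].T;T[:3,3]=-s["R"].T@s["t"];s["T"]=T
    s["n"]=n
    if save: cv2.imwrite(f"pics/{save}.png",s["img"])
    return s
def cast(s,uv,z):
    "pixels -> world points on plane z"
    uv=np.atleast_2d(uv).astype(float);K=s["intrinsics"]
    a=(uv-K[:2,2])/K[0,0]
    if s["n"]=="wrist":
        r=np.linalg.norm(a,axis=1,keepdims=True)+1e-12
        d=np.hstack([a/r*np.sin(r),np.cos(r)])
    else: d=np.hstack([a,np.ones((len(a),1))])
    d=d@s["T"][:3,:3].T;c=s["T"][:3,3]
    return c+d*((z-c[2])/d[:,2:3])
def proj(s,X):
    X=np.atleast_2d(X);c=(X-s["T"][:3,3])@s["T"][:3,:3];K=s["intrinsics"]
    if s["n"]=="wrist":
        h=np.linalg.norm(c[:,:2],axis=1,keepdims=True)+1e-12
        a=c[:,:2]/h*np.arctan2(h,c[:,2:3])
    else: a=c[:,:2]/c[:,2:3]
    return a*K[0,0]+K[:2,2]
def blobs(m,lo=5,hi=1e9):
    n,l,st,c=cv2.connectedComponentsWithStats(m.astype(np.uint8))
    return [(c[i],st[i]) for i in range(1,n) if lo<=st[i,4]<=hi]
def down(yaw): return [-np.pi/2,0,yaw]
E
python3 - <<'E'
from h import *
s=snap("top");im=s["img"]
cv2.imwrite("pics/c0.png",cv2.resize(im[140:280,180:440],None,fx=3,fy=3,interpolation=cv2.INTER_CUBIC))
for n,uv,z in [("c1",(192,228),.09),("c2",(220,239),.09),("c3",(399,198),.09),("c4",(406,223),.09),("c5",(396,251),.09),("drum rim",(297,200),.066),("hinge",(295,161),.12),("fork",(299,231),.131),("handle",(318,182),.156),("pin",(361,239),.09),("shelf edge",(300,112),.1)]:
    print(n,cast(s,uv,z)[0].round(3))
s=snap("wrist","w1")
E
```

```text
c1 [0.441 0.324 0.09 ]
c2 [0.408 0.232 0.09 ]
c3 [ 0.555 -0.333  0.09 ]
c4 [ 0.475 -0.354  0.09 ]
c5 [ 0.386 -0.321  0.09 ]
drum rim [ 0.545 -0.004  0.066]
hinge [0.661 0.004 0.12 ]
fork [ 0.436 -0.018  0.131]
handle [ 0.585 -0.072  0.156]
pin [ 0.421 -0.211  0.09 ]
shelf edge [ 0.839 -0.005  0.1  ]
```

View pics/c0.png

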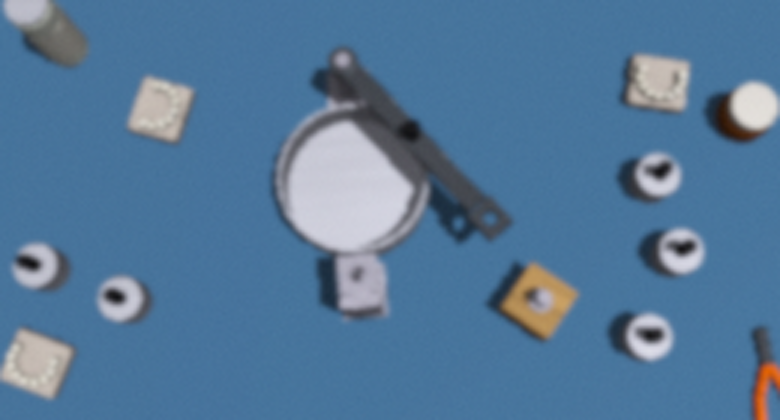

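View pics/w0.png

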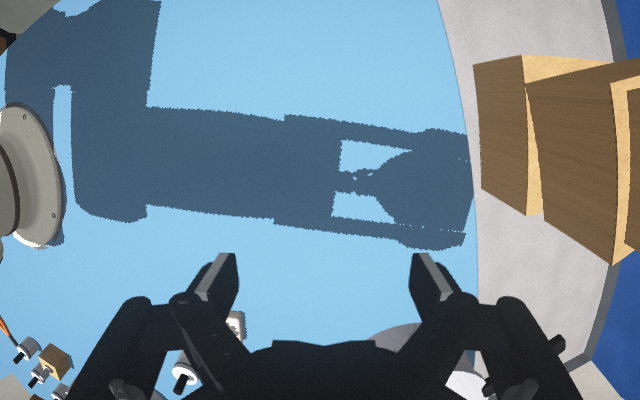

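```bash
python3 - <<'E'
from h import *
arm.goto([0.42,-0.02,0.36],down(-np.pi/2))
s=snap("wrist","w2")
np.savez("w2.npz",img=s["img"],K=s["intrinsics"],T=s["T"])
print(arm.current_t(),arm.current_joint_positions())
for n,X in dict(drum=[.548,-.007,.066],hinge=[.661,.004,.12],fork=[.436,-.018,.131],c3=[.555,-.333,.09],c1=[.441,.324,.09]).items(): print(n,proj(s,X).round())
E
```

```text
2.6333 [-2.30092214e-01 -1.85786564e-01  1.51241002e+00  1.07822870e-04
  1.81531167e+00  1.33919522e+00]
drum [[315.  69.]]
hinge [[306. -20.]]
fork [[323. 155.]]
c3 [[530.  82.]]
c1 [[110. 155.]]
```

View pics/w2.png

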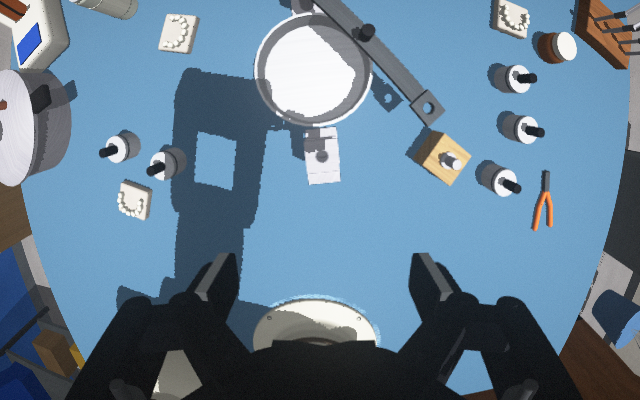

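```bash
python3 - <<'E'
from h import *
d=np.load("w2.npz");s=dict(img=d["img"],intrinsics=d["K"],T=d["T"],n="wrist")
for n,uv,z in [("c1",(104,153),.09),("c2",(153,170),.09),("c3",(531,79),.09),("c4",(540,132),.09),("c5",(516,188),.09),("fork",(321,156),.131),("barhole",(428,107),.12),("handle",(369,31),.156),("pin",(452,160),.093)]+[("rim",p,.066) for p in [(254,70),(372,70),(313,127),(275,25),(272,112),(354,112)]]:
    print(n,cast(s,uv,z)[0].round(4))
E
```

```text
c1 [0.4452 0.3363 0.09  ]
c2 [0.4133 0.2399 0.09  ]
c3 [ 0.5603 -0.336   0.09  ]
c4 [ 0.4791 -0.3613  0.09  ]
c5 [ 0.3861 -0.3248  0.09  ]
fork [ 0.435  -0.0152  0.131 ]
barhole [ 0.499  -0.1505  0.12  ]
handle [ 0.5829 -0.0685  0.156 ]
pin [ 0.4267 -0.2011  0.093 ]
rim [0.5495 0.0793 0.066 ]
rim [ 0.5481 -0.0857  0.066 ]
rim [ 0.4658 -0.0035  0.066 ]
rim [0.6144 0.0495 0.066 ]
rim [0.4881 0.0542 0.066 ]
rim [ 0.4874 -0.0609  0.066 ]
```

```bash
cat >> h.py <<'E'
C=np.array([.5485,-.0035]);DY=.103
H=C+.115*np.array([np.cos(DY),np.sin(DY)]);F=2*C-H
def hp(th,r=.110):
    a=np.pi+DY+th;return H+r*np.array([np.cos(a),np.sin(a)])
def swing(t0,t1,z=.128,n=6,speed=.12):
    for t in np.linspace(t0,t1,n+1)[1:]:
        arm.movel([*hp(t),z],down(DY+t-np.pi/2),speed=speed)
E
python3 - <<'E'
from h import *
t=.667
arm.goto([*hp(t),.20],down(DY+t-np.pi/2))
arm.move_gripper(.045)
print(arm.movel([*hp(t),.128],speed=.1,f_stop=8))
arm.move_gripper(0,20);print(arm.current_opening(),arm.current_force())
swing(t,1.7);print(arm.current_force(),arm.current_opening())
arm.move_gripper(.045)
arm.movel([*hp(1.7),.22])
arm.goto([0.45,.20,0.33],down(-np.pi/2))
s=snap("wrist","w3");print(arm.current_t())
E
```

```text
False
0.015163617902675862 [-1.04967638 -0.62502129  5.9311406 ]
[ 1.6443593  -7.58683056  5.34957134] 0.015602776318060594
10.5083
```

View pics/w3.png

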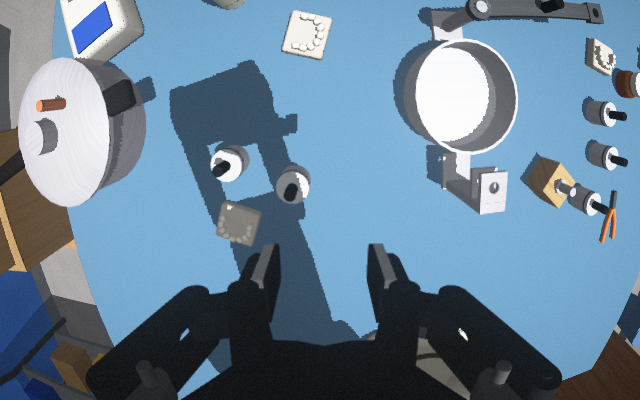

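Bar is now swung back (lug top right at (595,12)), canisters undisturbed. Now the first canister: c2 goes in the middle.

```bash
cat >> h.py <<'E'
Y=-np.pi/2
CARRY=.255; GZ=.064
def locate(xy,tag=None,ground=0.):
    "hover with the camera over xy and find the black knob nearest to it"
    xy=np.array(xy)
    for k in range(2):
        arm.goto([xy[0]-.077,xy[1],.26],down(Y)); s=snap("wrist",tag)
        im=s["img"]; m=im.max(2)<70
        e=proj(s,[*xy,.075+ground])[0]; best=[]
        for c,st in blobs(m,60,1500):
            if max(st[2],st[3])>60: continue
            x,y,w,h=st[:4]
            if y+h>=399 or c[1]>300: continue
            ring=im[max(y-6,0):y+h+6,max(x-6,0):x+w+6]; # bright, colourless lid around
            if ((ring.min(2)>120)&(np.ptp(ring,axis=2)<45)).mean()<.15: continue
            best.append((np.hypot(*(c-e)),c,st[4]))
        if not best: return None
        best.sort(key=lambda b:b[0]); 
        new=cast(s,best[0][1],.071+ground)[0,:2]; d=np.hypot(*(new-xy)); xy=new
        if d<.015: break
    print("knob",xy.round(4),"px",best[0][1].round(1),"area",best[0][2],"moved",d.round(4))
    return xy
def pick(xy):
    arm.goto([*xy,.16],down(Y)); arm.move_gripper(.045)
    if arm.movel([*xy,GZ],speed=.12,f_stop=8): print("contact on descent",arm.current_position()); return False
    arm.move_gripper(0,40); o=arm.current_opening()
    arm.movel([*xy,CARRY],speed=.25); f=arm.current_force()
    print("grip",round(o,4),round(arm.current_opening(),4),"Fz",f[2].round(2)); return arm.current_opening()>.012
def slot(deg,r=.0515): a=DY+np.radians(deg); return C+r*np.array([np.cos(a),np.sin(a)])
def place(p):
    arm.goto([*p,CARRY],down(Y))
    if arm.movel([*p,GZ+.016],speed=.13,f_stop=10): print("HIT",arm.current_position(),arm.current_force()); return False
    c=arm.movel([*p,GZ+.004],speed=.04,f_stop=5)
    print("landed",c,arm.current_position().round(4),"t",round(arm.current_t(),1))
    if arm.current_position()[2]>GZ+.010: return False
    arm.move_gripper(.036); arm.movel([*p,.17],speed=.2); return True
E
python3 - <<'E'
from h import *
xy=locate((.4133,.2399),"l1")
if xy is not None and pick(xy): print(place(C))
arm.goto([C[0]-.077,C[1],.26],down(Y)); s=snap("wrist","w4");np.savez("w4.npz",img=s["img"],K=s["intrinsics"],T=s["T"])
print(arm.current_t())
E
```

```text
knob [0.4135 0.2505] px [408.3 137.2] area 99 moved 0.0972
grip 0.0145 0.0149 Fz -2.62
landed True [ 0.549  -0.004   0.0695] t 17.7
True
19.3167
```

View pics/w4.png

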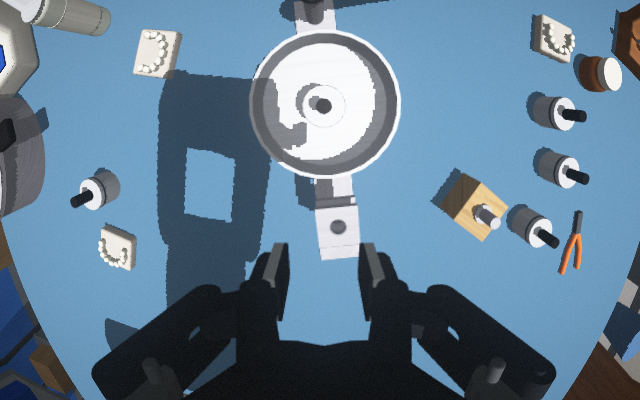

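```bash
python3 - <<'E'
from h import *
d=np.load("w4.npz");s=dict(img=d["img"],intrinsics=d["K"],T=d["T"],n="wrist")
for n,uv,z in [("rimL",(249,103),.066),("rimR",(401,103),.066),("rimT",(325,29),.066),("rimB",(325,178),.066),("knobtop",(323,105.5),.096),("fork",(338,226.5),.131),("c1",(77,201),.09),("c3",(579,116),.09),("c4",(583,180),.09),("c5",(552,242),.09)]: print(n,cast(s,uv,z)[0].round(4))
arm.goto([.445-.077,.336,.26],down(Y));s=snap("wrist")
e=proj(s,[.445,.336,.075])[0];print(e);x,y=e.astype(int)
im=s["img"];print(im[y-30:y+31:4,x-30:x+31:4].max(2));print(im[y-30:y+31:6,x].tolist())
E
```

```text
rimL [0.5523 0.0789 0.066 ]
rimR [ 0.5523 -0.087   0.066 ]
rimT [ 0.6324 -0.004   0.066 ]
rimB [ 0.4671 -0.0039  0.066 ]
knobtop [ 0.5475 -0.0018  0.096 ]
fork [ 0.4355 -0.016   0.131 ]
c1 [0.4476 0.3333 0.09  ]
c3 [ 0.5621 -0.3323  0.09  ]
c4 [ 0.4771 -0.3581  0.09  ]
c5 [ 0.3872 -0.32    0.09  ]
[323.85447756 105.3536727 ]
[[222 220 223 223 223 222 224 224 222 223 221 224 222 224 225 222]
 [221 222 222 222 222 223 223 223 222 221 222 222 221 223 223 224]
 [222 220 223 134 117 113 217 218 224 224 226 224 222 223 223 222]
 [223 220 112 117 200 254 254 254 254 248 223 225 222 223 222 225]
 [222 113 117 250 253 253 254 254 254 254 253 224 225 224 225 224]
 [149 114 241 253 157 156 254 254 254 254 254 249 225 225 224 223]
 [114 116 254 253 154 159  80  84 254 254 254 254 224 224 225 223]
 [113 121 254 240 158  77  83  85  88 254 254 254 195 224 226 225]
 [112 112 254 254 242  79  79  84  88 254 254 254 192 224 226 224]
 [223 115 253 253 254 251  82  85 254 254 254 254 225 226 226 224]
 [223 185 215 253 253 254 254 254 254 254 254 251 226 225 226 227]
 [222 223 221 250 254 253 254 254 254 254 254 224 226 225 223 226]
 [114 113 114 156 230 254 254 254 254 249 226 225 226 226 224 225]
 [112 113 113 159 221 225 220 217 225 225 226 225 226 225 225 225]
 [114 115 111 160 225 225 225 225 226 225 225 224 223 226 226 224]
 [113 111 113 166 224 225 225 226 225 224 223 225 227 226 224 226]]
[[221, 184, 133], [225, 190, 136], [254, 254, 253], [254, 253, 253], [140, 131, 128], [88, 81, 75], [182, 173, 171], [254, 254, 254], [254, 254, 253], [226, 187, 136], [225, 188, 136]]
```

```bash
sed -i 's/m=im.max(2)<70/m=(im.max(2)<104)\&(np.ptp(im,axis=2)<28)/; s/ring.min(2)>120/ring.min(2)>105/; s/^C=.*;DY/C=np.array([.549,-.004]);DY/' h.py
python3 - <<'E'
from h import *
for xy,sl in [((.445,.336),135)]:
    p=locate(xy,"l2")
    if p is None or not pick(p) or not place(slot(sl)): print("STOP");break
else:
    p=locate((.561,-.334),"l3")
    if p is not None and np.hypot(*(p-(.561,-.334)))<.06 and pick(p): place(slot(-45))
    arm.goto([C[0]-.077,C[1],.26],down(Y)); s=snap("wrist","w5");np.savez("w5.npz",img=s["img"],K=s["intrinsics"],T=s["T"])
print(arm.current_t())
E
```

```text
knob [0.4456 0.3418] px [318.6 104.6] area 164 moved 0.0058
grip 0.0144 0.0148 Fz -1.89
landed True [0.5091 0.0283 0.0696] t 27.1
knob [ 0.5636 -0.3402] px [331.6 102.7] area 161 moved 0.0068
grip 0.0143 0.0145 Fz -2.29
landed True [ 0.5892 -0.0367  0.0697] t 35.6
37.275
```

View pics/w5.png

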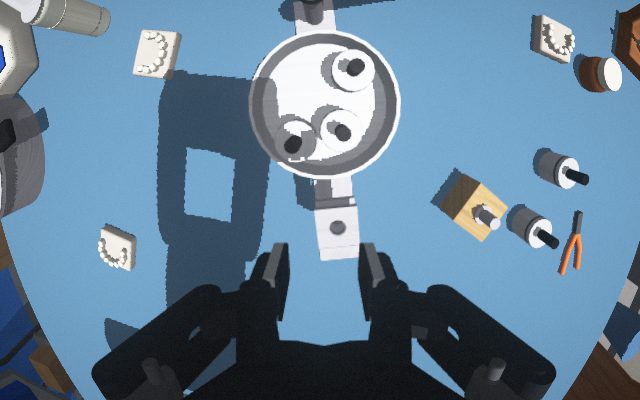

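The canister I put in the middle has been knocked aside: its knob is now at (343,132), between middle and wall. The other two are in their slots at (293,142) and (355,66). I'll re-grasp the shifted one and put it back in the middle.

```bash
python3 - <<'E'
from h import *
d=np.load("w5.npz");s=dict(img=d["img"],intrinsics=d["K"],T=d["T"],n="wrist")
for u in [(343,131),(293,144),(355,66.5)]: print(cast(s,u,.096)[0].round(4))
g=cast(s,(343,131),.096)[0,:2]
p=locate(g,"l4",.006); print(p-g)
assert np.hypot(*(p-g))<.01
yw=0
arm.goto([*p,.17],down(yw)); arm.move_gripper(.036)
if arm.movel([*p,GZ+.006],speed=.1,f_stop=8): print("contact",arm.current_position())
else:
    arm.move_gripper(0,40);print(arm.current_opening())
    arm.movel([*p,GZ+.012],speed=.08)
    arm.movel([*C,GZ+.012],speed=.08,f_stop=10)
    print(arm.movel([*C,GZ+.004],speed=.04,f_stop=5),arm.current_position())
    arm.move_gripper(.036);arm.movel([*C,.17],speed=.15)
arm.goto([C[0]-.077,C[1],.26],down(Y)); s=snap("wrist","w6")
im=s["img"];m=(im.max(2)<104)&(np.ptp(im,axis=2)<28)
for c,st in blobs(m,60,1500):
    q=cast(s,c,.077)[0]
    if np.hypot(*(q[:2]-C))<.09 : print(c.round(1),st[2:],q.round(4))
print(arm.current_t())
E
```

```text
[ 0.5229 -0.022   0.096 ]
[0.51   0.0276 0.096 ]
[ 0.5873 -0.0334  0.096 ]
knob [ 0.5205 -0.022 ] px [323.9 106.7] area 168 moved 0.0024
[-2.41306005e-03  3.14853301e-06]
0.014471358372854187
True [ 0.54878835 -0.00406638  0.06957318]
[369.5  58.3] [ 51  53 366] [ 0.5994 -0.0503  0.077 ]
[355.   67.1] [ 19  17 225] [ 0.5893 -0.0352  0.077 ]
[259.1 106.3] [ 16  68 524] [0.5487 0.0649 0.077 ]
[325.1 104.2] [ 15  15 170] [ 0.5496 -0.0044  0.077 ]
[292.7 144.3] [ 18  19 249] [0.5073 0.0299 0.077 ]
44.3833
```

```bash
python3 - <<'E'
from h import *
for g,sl in [((.478,-.360),45),((.387,-.323),225)]:
    p=locate(g,"l5")
    if p is None or np.hypot(*(p-g))>.07 or not pick(p) or not place(slot(sl)): print("STOP");break
arm.goto([C[0]-.077,C[1],.26],down(Y)); s=snap("wrist","w7")
im=s["img"];m=(im.max(2)<104)&(np.ptp(im,axis=2)<28)
for c,st in blobs(m,60,1500):
    q=cast(s,c,.077)[0]
    if np.hypot(*(q[:2]-C))<.09 : print(c.round(1),st[2:],q.round(4),np.hypot(*(q[:2]-C)).round(4))
print(arm.current_t())
E
```

```text
knob [ 0.4791 -0.3632] px [328.5 104.4] area 161 moved 0.0034
grip 0.0147 0.0146 Fz -2.65
landed True [0.5818 0.0359 0.0699] t 52.2
knob [ 0.3853 -0.3276] px [329.4 106.9] area 157 moved 0.0049
grip 0.0146 0.0144 Fz -2.21
landed True [ 0.5169 -0.0441  0.0699] t 61.0
[364.1  51.1] [ 44  31 208] [ 0.6067 -0.0445  0.077 ] 0.0705
[355.3  66.9] [ 18  17 227] [ 0.5892 -0.0353  0.077 ] 0.051
[284.9  73.8] [ 19  17 234] [0.5821 0.0373 0.077 ] 0.0529
[258.9 104.3] [ 14  63 462] [0.5507 0.0652 0.077 ] 0.0692
[325.4 104. ] [ 15  15 171] [ 0.5495 -0.0046  0.077 ] 0.0008
[362.5 135.8] [ 18  17 216] [ 0.5163 -0.0437  0.077 ] 0.0514
[292.9 144.1] [ 18  19 251] [0.5074 0.0298 0.077 ] 0.0536
62.5333
```

View pics/w7.png

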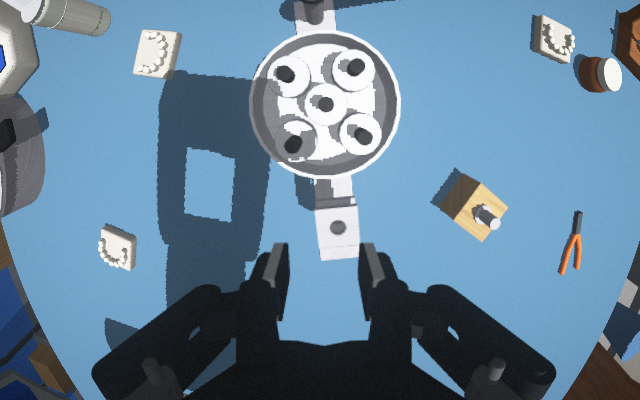

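All five stand in the drum, one in the middle (offset under 1 mm) and four at r≈52 mm. Closing the bar.

```bash
python3 - <<'E'
from h import *
t=1.7
arm.goto([*hp(t),.22],down(DY+t-np.pi/2)); arm.move_gripper(.045)
print(arm.movel([*hp(t),.128],speed=.1,f_stop=8))
arm.move_gripper(0,20);print(arm.current_opening())
swing(t,.12,n=8)
f0=arm.current_force()
print(arm.movel([*hp(-.06),.128],down(DY-np.pi/2),speed=.04,f_stop=14),arm.current_position(),hp(0),f0,arm.current_force())
arm.move_gripper(.045);arm.movel([*arm.current_position()[:2],.22])
arm.goto([F[0]-.03,F[1],.26],down(Y)); s=snap("wrist","w8");np.savez("w8.npz",img=s["img"],K=s["intrinsics"],T=s["T"]);print(arm.current_t())
E
```

```text
False
0.015351406687745272
True [ 0.55493187 -0.00405744  0.12859702] [ 0.5539735  -0.00348591] [-1.56396648 -0.13971521  7.48720916] [-1.44659657 -8.32053047  4.73696318]
71.0083
```

View pics/w8.png

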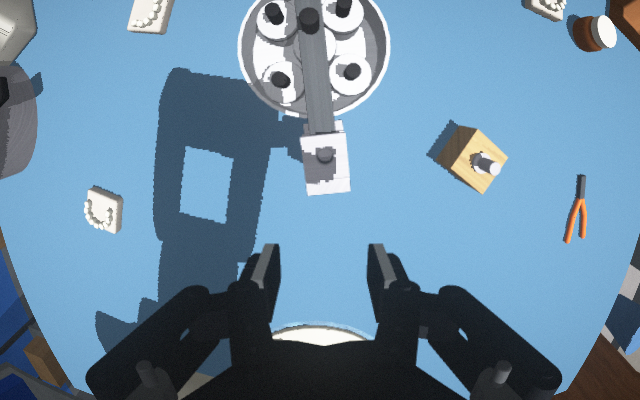

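```bash
python3 - <<'E'
from h import *
P=np.array([.4267,-.2011]);out=[]
for n,q,z in(("fork",F,.131),("pin",P,.093)):
    arm.goto([q[0]-.077,q[1],.20],down(Y));arm.wait(.2); s=snap("wrist",n);np.savez(n+".npz",img=s["img"],K=s["intrinsics"],T=s["T"])
    e=proj(s,[*q,z])[0].round().astype(int);print(n,e)
    out.append(cv2.resize(s["img"][max(e[1]-35,0):e[1]+35,e[0]-35:e[0]+35],None,fx=5,fy=5,interpolation=cv2.INTER_NEAREST))
cv2.imwrite("pics/fp.png",np.hstack(out));print(arm.current_t())
E
```

```text
fork [325 106]
pin [326 105]
72.675
```

View pics/fp.png

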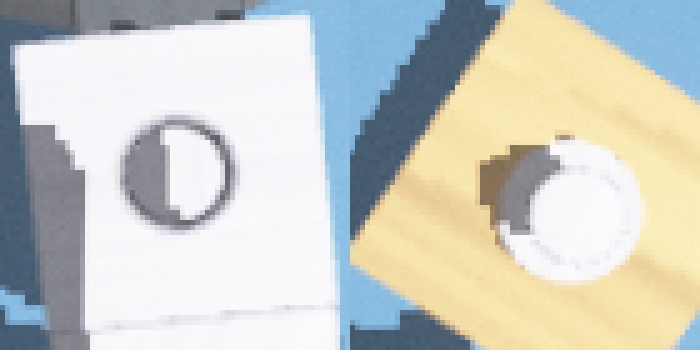

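```bash
python3 - <<'E'
from h import *
def ld(n): d=np.load(n+".npz");return dict(img=d["img"],intrinsics=d["K"],T=d["T"],n="wrist")
f=cast(ld("fork"),(325.1,104.9),.131)[0];g=cast(ld("pin"),(336.1,111.7),.093)[0];h=cast(ld("pin"),(334.5,111.7),.061)[0]
print("fork",f,F,"stem",g,"head",h)
np.save("fork.npy",f[:2])
p=(g+h)[:2]/2; assert np.hypot(*(g-h)[:2])<.004
arm.goto([*p,.16],down(0)); arm.move_gripper(.045)
print(arm.movel([*p,.065],speed=.1,f_stop=8)); arm.move_gripper(0,20);print(arm.current_opening());arm.wait(.2)
arm.move_gripper(.045);arm.movel([*p,.13],speed=.2)
arm.movel([*p,.13],down(Y),speed=.2);print(arm.movel([*p,.065],speed=.1,f_stop=8)); arm.move_gripper(0,60);print(arm.current_opening(),arm.current_position())
arm.movel([*p,.25],speed=.2);print(arm.current_opening(),arm.current_force())
arm.goto([*f[:2],.22],down(Y));arm.wait(.3)
f0=arm.current_force()
c=arm.movel([*f[:2],.142],speed=.04,f_stop=6)
print(c,arm.current_position(),arm.current_force()-f0,arm.current_t())
E
```

```text
fork [ 0.43553632 -0.01582162  0.131     ] [ 0.43460948 -0.01582407] stem [ 0.42148958 -0.20909365  0.093     ] head [ 0.42081626 -0.20895415  0.061     ]
False
0.015497538782560523
False
0.01427817364573973 [ 0.42142773 -0.20919715  0.06563956]
0.014262330388487548 [ 0.82147232  0.19711298 -0.39438245]
False [ 0.43560141 -0.0158465   0.14213075] [-0.85419835 -0.26157645 -0.86805718] 83.9833
```

```bash
python3 - <<'E'
from h import *
f=np.load("fork.npy")
print(arm.movel([*f,.137],speed=.02,f_stop=12),arm.current_position(),arm.current_force())
arm.move_gripper(.045);arm.wait(.2)
arm.movel([*f,.24],speed=.15)
arm.goto([f[0]-.077,f[1],.26],down(Y));arm.wait(.3); s=snap("wrist","w9")
im=s["img"]
cv2.imwrite("pics/w9c.png",cv2.resize(im[0:200,200:440],None,fx=3,fy=3,interpolation=cv2.INTER_CUBIC))
for z in(.136,.168): print(proj(s,[*f,z])[0].round(1), ((proj(s,[*f,z])[0]-(200,0))*3).round())
s=snap("scene","s1"); im=s["img"]
e=proj(s,[*f,.131])[0].astype(int)
cv2.imwrite("pics/s1c.png",cv2.resize(im[e[1]-60:e[1]+90,e[0]-60:e[0]+140],None,fx=4,fy=4,interpolation=cv2.INTER_CUBIC));print(arm.current_t())
E
```

```text
True [ 0.43580349 -0.01585756  0.14062246] [-1.08288802 -0.39760427  7.05629912]
[325. 105.] [375. 315.]
[325.2 105. ] [376. 315.]
86.4333
```

View pics/w9c.png

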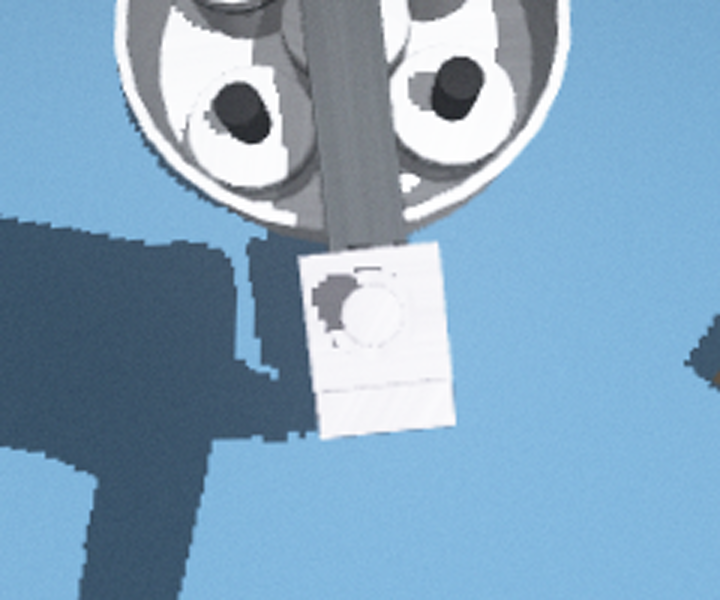

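View pics/s1c.png

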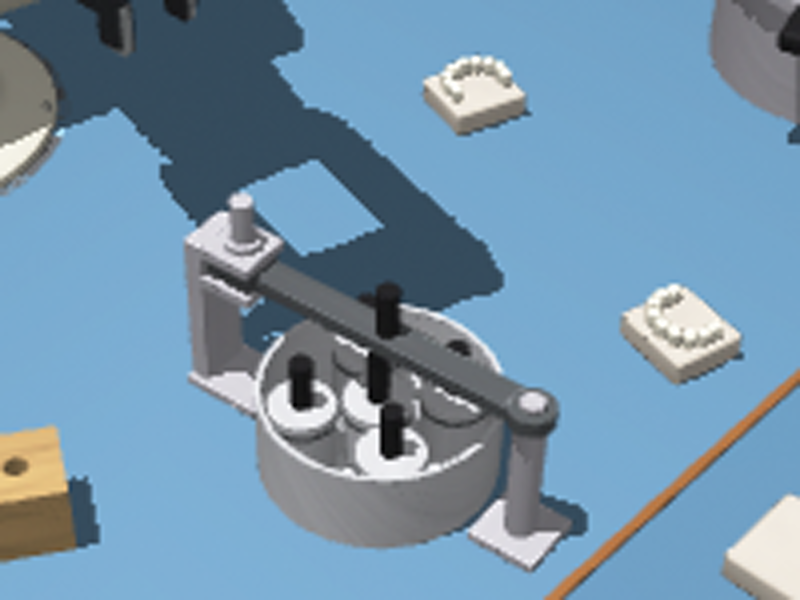

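The pin's head sits flat and centred on the fork plate: its stem is at (372,315) in the crop, where (376,315) was expected. The bar is shut, the canisters are upright and the arm is clear, so I'm handing in.

```bash
python3 -c "
from bench import arm
arm.finish_job();print(arm.current_t())"
```

```text
the job is handed in; nothing more can be done
the job is handed in; nothing more can be done
```

The job is done and handed in at about 86 s of the 210 s. There were five canisters on the bench. I swung the bar open, lowered all five into the drum (one in the middle, four around it), swung the bar shut against its stop and seated the pin in the fork.

**Last checks**
- **Canisters:** before the bar was shut, the middle one measured about 1 mm off the drum axis and the others 51 to 54 mm, against the 60 mm limit. The final picture shows the canisters upright under the bar.
- **Bar:** it reached its stop at an angle of about 0, judged from contact and the handle position.
- **Pin:** the stem reads about 1 mm from the fork hole axis. Descent stopped on contact within 1 mm of the expected seated height, and the head lies flat on the fork.
- **Bystanders:** the arm touched none of them, and the ones in view in the last pictures look unmoved.

**What went wrong on the way**
- **Middle canister:** it was found about 3 cm off centre in the drum after being placed, probably the announced knock. I re-gripped it, put it back in the middle and measured it again.
- **First knob search:** it picked a wrong blob before settling, about 1 cm off. The grip centred the canister anyway, and I fixed the colour threshold afterwards.

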